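# Unclamp the key carrier and hang it on the pick-up rail

### The arm

A 7-joint arm with a two-finger parallel gripper is mounted at the origin on the work surface. World frame = base frame: x ahead of the robot, y to its left, z up, the work surface at z = 0. Lengths are in m, angles in rad, forces in N, time in s.
With the tool pointing down it reaches from about 0.4 to 0.85 m from the base axis. Payload 10.4 kg.
Tool frame: the origin (TCP) lies between the finger pads; the fingertips stand ahead of it and the grasp point (between the pads) lies 6 mm ahead of it (finger_overhang is the z of the fingertips in the tool frame, in m); z points along the fingers, y is the direction in which the jaws open and shut (so a half turn about z gives the same grasp; the last joint's range is limited). The gripper opens to 85 mm and grips with 20 to 120 N. Pads are 22 mm wide; open, the fingers measure 114 mm over their backs; the gripper's body (76 mm by 85 mm) begins 54 mm behind the grasp point. The pads swing forward as they close: fully open they stand 13 mm farther back than shut.
Start: joints at [-1.225, 0.332, -0.065, 1.46, 0.022, 1.35, -0.088], TCP at [0.225, 0.583, 0.256] pointing down, gripper open.
Joint ranges: [-2.6, 2.6], [-0.5, 2.12], [-1.47, 1.34], [0.16, 2.42], [-1.27, 4.41], [0.06, 2.06], [-2.6, 2.6]. Speed limits (rad/s): [2.22, 2.22, 2.79, 2.79, 3.14, 3.14, 3.14].

### API

Orientations are given as a unit quaternion [x, y, z, w].
In Python, from workcell import * gives the robot as it stands.
- The arm moves only by the shell command python3 -m creep 'ROWS' [FORCE]. ROWS is JSON, a list of rows, each a list of 7 numbers: the turn, a rotation vector about the tool's x, y, z in rad, then the shift along the tool's x, y, z in mm, then the closure in counts, from 0 (fully open) to 255 (shut). In form: [[wx, wy, wz, dx, dy, dz, claw], ...]. A call has 1 to 8 rows; each row shifts and turns the commanded pose from where the row before left it, along the tool's axes as they then stand; what a row does not reach is not made up. A row lasts 1/10 s, in which the tool goes at most 50 mm and 8.59 degrees, less where a joint would pass 70% of its speed; a pose out of reach is approached as far as the arm can. A call is refused whole if a number of a shift passes 50 or a number of a turn 0.15, either way. A call with a gripper value outside its range is refused whole. The fingers move at their own pace and stop on an object; FORCE is the grip in N (left out, the last holds). Time passes only in rows, so rows that do not move let the fingers close. It gives the time, the measured TCP pose, the force and the opening at its end, in the units of the state.
- get_obs(): the state, without advancing time (a new reading comes with each control period).
- camera(name): name is "scene" or "top"; returns (picture, depth): 420x560x3 uint8, blue, green, red; 420x560 float32, m along the optical axis (not along the pixel's ray), 0 where there is no reading.
- camera_model(name): a dict with "camera_matrix" (3x3 intrinsics, pixels), "R" (3x3) and "t" (3): a world point X has camera coordinates R X + t. Camera axes: x right, y down, z forward; pixel columns grow to the right and rows downward; lengths in m; the calibration is good to about 2 mm. A picture is of the moment at which its call begins. camera_model takes no time and is no camera call.
- hand_in(): hands the job in, once; it reports no verdict.
The state is a dict: "clock": time; "joint_pos": joint angles; "joint_velocities": joint speeds; "tau": joint torques, N m; "position": TCP position; "ee_rot": TCP orientation; "ft_force": force on the tool from outside, world axes, zero at the start; "torque": the same for the moment, N m; "grip_width": opening from 0.0 (shut) to 1.0 (fully open).
Only numpy, scipy, OpenCV 4.12 (cv2) and the standard library are available. Lean on these libraries where they do the work, as an engineer would, in place of code of your own. Each camera call takes 0.05 s, during which the arm holds its last target.

### The job

The key carrier is finished: turn the clamp's knob anticlockwise (seen from above) all the way to its end stop so the clamp arm swings clear, while the carrier still stands in its slot. Then lift the carrier out, hook it over the rail's longer free stretch, to the robot's left of the collar and about 10 cm away from it, and with the hook resting on the rail slide it along until it meets the collar. Leave it hanging there at rest with the clamp still fully open, and do not disturb the oil can, mug or screwdriver.

Things in the scene. Friction and masses are not known exactly. Their poses are not given: they have to be found in the camera images.
- fixture: Fixed grey bed plate 200 x 215 x 20 mm with a dark steel slot and a clamp post. Origin on the table under the slot's centre; the slot runs along its x: walls 110 mm long, 12.5 mm apart, from 30 mm (slot floor) to 65 mm above the table. The clamp's axis stands at x = -42, y = -125 mm of this frame. Yaw near 0.
- clamp (a joint): Swing clamp on a vertical axis, rad, 0 to 1.4, growing anticlockwise seen from above; at 0 the steel arm (140 mm long, 18 wide, 104 to 114 mm above the table) points along the fixture's +y, just over the carrier's shoulder; 1.4 is the end stop, fully open, arm towards the fixture's -x. It starts at 0 to 0.25 and stays where it is left.
- clamp_grip (a point): Grip point of the black knob that turns the clamp, on its axis, 139 mm above the table. The knob's bar is 64 mm long, 14 mm wide and 34 mm high (121 to 155 mm above the table); its length lies along the fixture's y at joint 0 and turns with the joint (it is parallel to the arm).
- carrier: Loose aluminium key carrier, 0.25 kg, 170 mm high, standing upright in the slot. Origin at the centre of its lower edge; z up, x along the plate. From below: plate 140 (x) x 10 (y) x 70 mm (z) with three brass keys on each face; a square hook 14 mm thick (y), z 70 to 125; on top the grip tab, 30 (x) x 12 (y) mm, z 125 to 170.
- hook (a point): Point inside the hook where the rail's centre lies when the carrier hangs: 109 mm above the carrier's origin, 6 mm under the cross bar; axes as the carrier. The hook (carrier z): stem on the -x side (x -24 to -14 mm), cross bar z 115 to 125, lip on the +x side (x 14 to 24, z 98 to 125). Below the lip it is open to +x: a gap z 70 to 98 where the rail enters.
- tab (a point): Centre of the carrier's grip tab, 153 mm above its origin; to be gripped from above across its 12 mm (carrier's y).
- rail: Fixed steel rail on two posts: origin on the table under its middle; round bar 12 mm in diameter, centre 200 mm above the table, along its y axis, 340 mm between the posts (feet 70 mm across). Yaw near 0, so it runs left-right for the robot.
- collar: Fixed dark stop collar on the rail, 34 mm in diameter, 16 mm long along the rail. Origin at its centre, on the rail's centre line; axes as the rail: +y is to the robot's left, towards the long free stretch of rail where the carrier is to be hooked. Carrier and collar touch when the hook point is 15 mm from the collar's centre.
- oil_can: Loose closed can, 60 mm in diameter, 120 mm high; origin under its centre. Bystander.
- mug: Loose white mug, 80 mm in diameter, 90 mm high; origin under its centre. Bystander.
- driver: Loose screwdriver, 180 mm long, lying on the table; origin on its underside. Bystander.
- seat (a point): Centre of the slot's floor, 30 mm above the table: where the carrier's origin rests at the start.

How it is judged:
On the way, in this order (a step that is already met when the one before it is completed fails the run):
1. The clamp knob is turned anticlockwise to its end stop (within 0.06 rad) while the carrier still stands in its slot (within 12 mm) (value of joint clamp above 1.34 rad and distance between carrier and seat below 0.012 m), for 0.2 s.
2. The hook is over the rail, its bar down on the rail (within 6 mm), 65 to 180 mm to the left of the collar's centre (x of hook in the frame of collar between -0.011 and 0.011 m and z of hook in the frame of collar between -0.006 and 0.006 m and y of hook in the frame of collar between 0.065 and 0.18 m), for 0.2 s.
3. The carrier is slid towards the collar with the hook down on the rail: it passes 28 to 60 mm from the collar's centre so (x of hook in the frame of collar between -0.011 and 0.011 m and z of hook in the frame of collar between -0.006 and 0.006 m and y of hook in the frame of collar between 0.028 and 0.06 m), for 0.04 s.
At the end, for the whole second after the job is handed in: The carrier hangs at rest by its hook on the rail (hook point within 11 mm sideways and 6 mm in height of the rail's centre line, tilt under 0.2 rad), left of the collar, hook point at most 25 mm from its centre (10 mm gap); the clamp is within 0.06 rad of its open stop (x of hook in the frame of collar between -0.011 and 0.011 m and z of hook in the frame of collar between -0.006 and 0.006 m and value of joint clamp above 1.34 rad and y of hook in the frame of collar between 0.008 and 0.025 m and angle between carrier's own z axis and vertical below 0.2 rad and linear speed of carrier below 0.03 m/s and contact force between carrier and rail above 0.5 N); the robot touches nothing.
It fails at once if A bystander (oil can, mug, screwdriver) is moved by more than 20 mm (distance of any of oil_can, mug, driver from where it was at the start of the episode above 0.02 m).
It fails at once if The carrier is dropped on the table or the bed (height (world z) of carrier below 0.022 m or angle between carrier's own z axis and vertical above 0.8 rad).
It also fails if it takes over 67 s, if anything falls off the work surface, if the arm or the gripper's body presses on something with over 40 N, if the wrist force passes 120 N, or if a joint passes its speed limit or range.

## Working session

There is one attempt and no reset: what is moved stays moved. The work goes in short steps, Python scripts to look and compute and a shell command to move; the robot and the scene stay as the last step left them, time stands still between calls to the robot, and variables do not carry over. Pictures are saved under pics/ and viewed, and the job is handed in when it is done.

```bash
mkdir -p pics; ls; python3 - <<'E'
from workcell import *
import cv2,numpy as np
o=get_obs();print({k:np.round(v,4) for k,v in o.items()})
for n in ("scene","top"):
    p,d=camera(n);cv2.imwrite(f"pics/{n}0.png",p);np.savez(f"pics/{n}0.npz",p=p,d=d)
    m=camera_model(n);print(n,np.round(m["camera_matrix"],1).tolist(),np.round(m["R"],3).tolist(),np.round(m["t"],3).tolist())
E
```

```text
pics
{'clock': np.float64(0.0), 'joint_pos': array([-1.2246,  0.3329, -0.0647,  1.461 ,  0.0216,  1.3499, -0.0885]), 'joint_velocities': array([ 0.0017, -0.0006, -0.0004,  0.0009,  0.0001, -0.    , -0.0007]), 'tau': array([ 1.50000e-03, -6.25433e+01,  4.99000e-02, -3.91609e+01,
        1.61000e-02,  9.80000e-03,  0.00000e+00]), 'position': array([0.2252, 0.5826, 0.2555]), 'ee_rot': array([ 1.834e-01,  9.830e-01, -7.000e-04, -1.000e-04]), 'ft_force': array([-0.7632,  0.7839,  0.5123]), 'torque': array([-0.0034, -0.0128, -0.007 ]), 'grip_width': np.float64(0.9991)}
scene [[465.4, 0.0, 280.0], [0.0, 465.4, 211.8], [0.0, 0.0, 1.0]] [[0.465, 0.885, -0.001], [0.64, -0.337, -0.69], [-0.611, 0.321, -0.724]] [-0.299, -0.266, 1.407]
top [[383.6, 0.0, 277.8], [0.0, 383.6, 214.4], [0.0, 0.0, 1.0]] [[0.002, -1.0, 0.013], [-0.986, -0.005, -0.166], [0.166, -0.013, -0.986]] [0.052, 0.572, 1.048]
```

View pics/scene0.png

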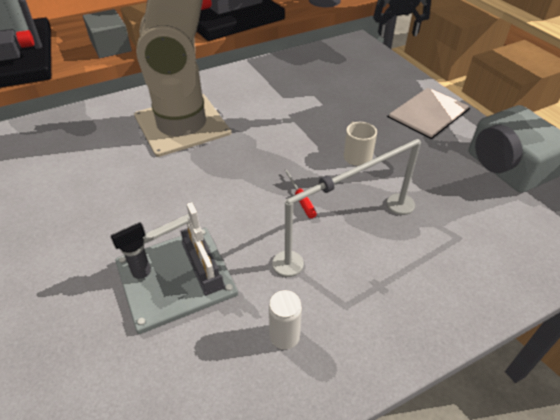

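View pics/top0.png

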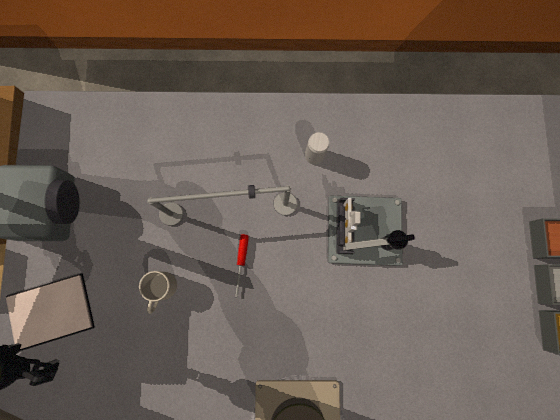

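The scene picture shows the fixture with its knob at (130,237) and the carrier at (200,245). The rail runs from (290,200) to (417,143), with the collar at (327,184). In the top picture the knob is at (398,239), the carrier at (350,220), the collar at (252,191), and the rail goes from (150,201) to (288,189). Next I turn the pixels into points.

```bash
cat > h.py <<'E'
from workcell import *
import cv2,numpy as np
def cloud(n,d):
    m=camera_model(n);K=np.array(m["camera_matrix"]);R=np.array(m["R"]);t=np.array(m["t"])
    v,u=np.mgrid[:d.shape[0],:d.shape[1]]
    c=np.stack([(u-K[0,2])/K[0,0]*d,(v-K[1,2])/K[1,1]*d,d],-1)
    return (c-t)@R     # R^T(c-t)
def ray(n,u,v,z):
    m=camera_model(n);K=np.array(m["camera_matrix"]);R=np.array(m["R"]);t=np.array(m["t"])
    C=-R.T@t; w=R.T@np.linalg.solve(K,[u,v,1]); return C+w*(z-C[2])/w[2]
def rect(P):
    r=cv2.minAreaRect((P[:,:2]*1000).astype(np.float32));return np.round(r[0],1),np.round(r[1],1),round(r[2],1)
E
python3 - <<'E'
from h import *
for n in("top","scene"):
    f=np.load(f"pics/{n}0.npz");p,d=f["p"],f["d"];X=cloud(n,d);ok=d>0;Z=X[...,2]
    def box(x0,x1,y0,y1,z0,z1):
        return ok&(X[...,0]>x0)&(X[...,0]<x1)&(X[...,1]>y0)&(X[...,1]<y1)&(Z>z0)&(Z<z1)
    print(n,"table z",np.median(Z[ok&(abs(Z)<.02)]))
    br=p.max(-1)
    m=box(.3,.8,-.5,-.1,.012,.028);print("bed",rect(X[m]),m.sum())
    m=box(.3,.8,-.5,-.1,.13,.17);print("knob",rect(X[m]),m.sum(),X[m][:,2].max())
    m=box(.3,.8,-.5,-.1,.098,.119);print("arm",rect(X[m]),m.sum())
    m=box(.3,.8,-.25,-.1,.185,.21);print("tab",rect(X[m]),m.sum(),X[m].mean(0))
    m=box(.3,.8,-.12,.45,.19,.225);q=X[m];print("rail",rect(q),m.sum(),cv2.fitLine((q[:,:2]*1000).astype(np.float32),2,0,.01,.01).ravel(),q[:,1].min(),q[:,1].max())
    c=m&(br<70);print("collar",rect(X[c]),c.sum(),np.median(X[c],0),X[c][:,2].max())
E
```

```text
top table z -0.0013796276618814184
bed (array([ 532.7, -203.6]), array([212.3, 199.9]), 88.0) 3278
knob (array([ 512.5, -207.3]), array([174.1,  48.5]), 67.9) 234 0.1670871249959884
arm (array([ 530.4, -210. ]), array([160. , 141.5]), 83.6) 455
tab (array([ 539.2, -139.1]), array([11.9, 28.6]), 89.4) 71 [ 0.5389665  -0.13870987  0.19628577]
rail (array([593.2, 201.1]), array([ 31.5, 354.1]), 6.9) 761 [ 9.5270120e-02 -9.9545145e-01  5.9542133e+02  1.9558434e+02] 0.025286801983659454 0.377886752118329
collar (array([599.1, 192. ]), array([ 30.4, 323.9]), 2.9) 57 [0.59598733 0.11931801 0.21035807] 0.219053591548551
scene table z 0.00026911088579208934
bed (array([ 537.7, -202.7]), array([211.8, 202.9]), 88.0) 5667
knob (array([ 518.7, -207.7]), array([175.6,  45.5]), 68.1) 612 0.16982443111756174
arm (array([ 543.7, -210.5]), array([152.3, 143.2]), 89.6) 715
tab (array([ 544.9, -139.2]), array([11.7, 32.1]), 88.2) 112 [ 0.54836726 -0.13991421  0.19709768]
rail (array([604.9, 201.1]), array([ 33.4, 352.9]), 3.0) 1016 [ 9.7159959e-02 -9.9526876e-01  6.0581122e+02  1.7737244e+02] 0.02500240899345312 0.3768648870957723
collar (array([609.8, 116.5]), array([33.1,  9.8]), 22.3) 60 [0.61382863 0.11619716 0.20294351] 0.2143501907505909
```

```bash
python3 - <<'E'
import cv2
p=cv2.imread("pics/top0.png");cv2.imwrite("pics/t0z.png",cv2.resize(p[165:285,230:430],None,fx=4,fy=4,interpolation=2))
p=cv2.imread("pics/scene0.png");cv2.imwrite("pics/s0z.png",cv2.resize(p[180:330,100:300],None,fx=4,fy=4,interpolation=2))
E
```

```text
(no output)
```

View pics/t0z.png

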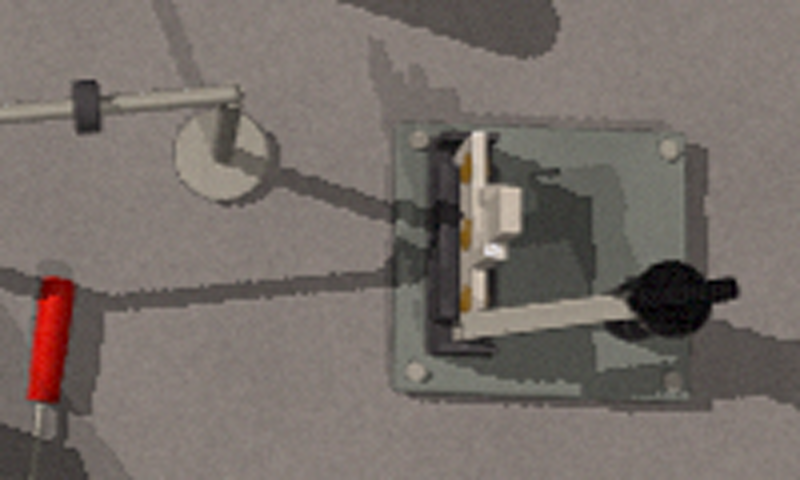

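View pics/s0z.png

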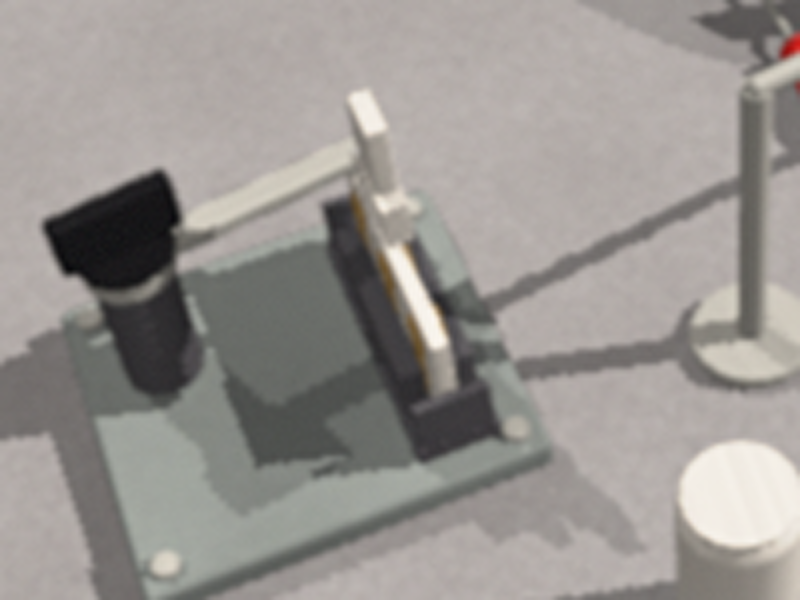

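```bash
python3 - <<'E'
from h import *
import workcell; print([k for k in dir(workcell) if not k.startswith('__')]); 
try: print(finger_overhang)
except Exception as e: print(e)
def cast(n,m,z):
    v,u=np.nonzero(m);return np.array([ray(n,a,b,z) for a,b in zip(u,v)])
for n in("top","scene"):
    f=np.load(f"pics/{n}0.npz");p,d=f["p"],f["d"];X=cloud(n,d);ok=d>0;Z=X[...,2];br=p.max(-1)
    def box(x0,x1,y0,y1,z0,z1):
        return ok&(X[...,0]>x0)&(X[...,0]<x1)&(X[...,1]>y0)&(X[...,1]<y1)&(Z>z0)&(Z<z1)
    m=box(.55,.65,.16,.34,.185,.222);q=cast(n,m,.2)
    l=cv2.fitLine((q[:,:2]*1000).astype(np.float32),2,0,.01,.01).ravel();print(n,"rail yaw",np.degrees(np.arctan(-l[0]/l[1])),"x at y=.2",l[2]+(200-l[3])*l[0]/l[1])
    m=box(.55,.65,.09,.15,.175,.225)&(br<75);q=cast(n,m,.2);print("collar",rect(q),q.mean(0))
    m=box(.3,.8,-.18,-.1,.197 if n=="scene" else .194,.21);q=cast(n,m,.2);print("tabtop",rect(q),m.sum())
    m=box(.4,.6,-.4,-.27,.147,.175)&(br<60);q=cast(n,m,.155);print("knobtop",rect(q),m.sum())
    m=box(.45,.56,-.285,-.165,.095,.125)&(br>90);q=cast(n,m,.114);l=cv2.fitLine((q[:,:2]*1000).astype(np.float32),2,0,.01,.01).ravel();print("arm",l,rect(q),m.sum(),"angle",np.degrees(np.arctan(-l[0]/l[1])))
E
```

```text
['MotionError', 'camera', 'camera_model', 'finger_overhang', 'get_obs', 'hand_in']
0.025
top rail yaw 5.603765 x at y=.2 596.02246
collar (array([604.3, 119.7]), array([30.4, 19.8]), 0.3) [0.60360314 0.12082194 0.2       ]
tabtop (array([ 539., -139.]), array([ 9.9, 27.7]), 88.2) 55
knobtop (array([ 495. , -279.8]), array([12.8, 23.2]), 0.2) 48
arm [ 1.13386825e-01 -9.93550897e-01  4.85201965e+02 -1.99613739e+02] (array([ 485.8, -201.5]), array([17.6, 73.1]), 7.6) 173 angle 6.510588
scene rail yaw 5.601797 x at y=.2 600.06494
collar (array([607.2, 115.9]), array([39. , 20.2]), 6.7) [0.6102893 0.1182011 0.2      ]
tabtop (array([ 546.5, -139.2]), array([11.2, 32.9]), 88.1) 74
knobtop (array([ 506.6, -281.4]), array([17.6, 22.7]), 6.7) 77
arm [ 3.4184706e-01 -9.3975562e-01  4.9885873e+02 -2.1152502e+02] (array([ 500.9, -222.7]), array([ 32.8, 122.6]), 17.8) 366 angle 19.989445
```

```bash
python3 - <<'E'
from h import *
def cast(n,m,z):
    v,u=np.nonzero(m);return np.array([ray(n,a,b,z) for a,b in zip(u,v)])
for n in("top","scene"):
    f=np.load(f"pics/{n}0.npz");p,d=f["p"],f["d"];X=cloud(n,d);ok=d>0;Z=X[...,2];br=p.max(-1)
    m=ok&(X[...,0]>.4)&(X[...,0]<.6)&(X[...,1]>-.4)&(X[...,1]<-.2)&(Z>.147)&(Z<.175)&(br<60)
    q=cast(n,m,.155);print(n,"knobtop",rect(q),m.sum())
    if n=="top":
      m=ok&(X[...,1]>-.225)&(X[...,1]<-.15)&(X[...,0]>.45)&(X[...,0]<.51)&(Z>.095)&(Z<.125)
      q=cast(n,m,.114);l=cv2.fitLine((q[:,:2]*1000).astype(np.float32),2,0,.01,.01).ravel();print(l,rect(q))
E
python3 - <<'E'
import cv2
p=cv2.imread("pics/top0.png");cv2.imwrite("pics/k0z.png",cv2.resize(cv2.convertScaleAbs(p[215:265,370:430],alpha=3),None,fx=10,fy=10,interpolation=0))
E
```

```text
top knobtop (array([ 493.4, -261.2]), array([13.9, 61.8]), 7.3) 132
[ 1.3888481e-01 -9.9030852e-01  4.8351437e+02 -1.8655119e+02] (array([ 483.7, -186.5]), array([18.1, 75.3]), 7.3)
scene knobtop (array([ 504.2, -263.3]), array([17.6, 59.4]), 7.4) 197
```

View pics/k0z.png

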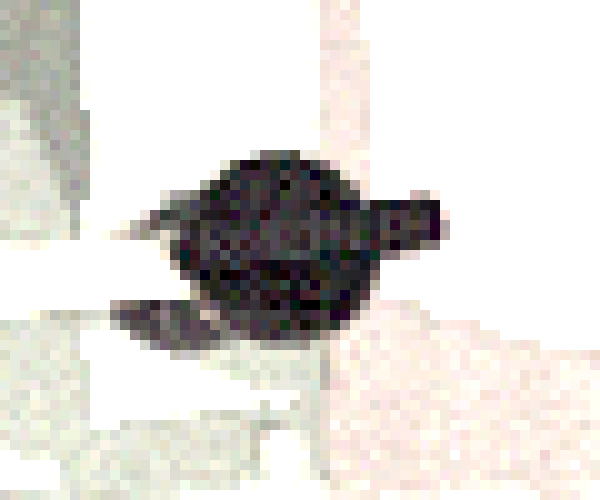

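```bash
python3 -m creep '[[0,0,0,-40,-28,-10,0],[0,0,0,-44,-28,-10,0],[0,0,0,-44,-28,-10,0],[0,0,0,-44,-28,-10,0],[0,0,0,-44,-28,-10,0],[0,0,0,-44,-28,-10,0],[0,0,0,-44,-28,-8,0],[0,0,0,-44,-28,-7,0]]'; cat >> h.py <<'E'
from scipy.spatial.transform import Rotation as Ro
def plan(P,jaw=None):
    o=get_obs();R=Ro.from_quat(o["ee_rot"]).as_matrix()
    y=np.degrees(np.arctan2(R[1,1],R[0,1]))
    print("t",round(float(o["clock"]),2),"pos",np.round(o["position"],4),"jaw deg",round(y,2),"tilt",np.round(R[:2,2],4),"F",np.round(o["ft_force"],1),"w",round(float(o["grip_width"]),3),"j",np.round(o["joint_pos"],2))
    print("tool mm",np.round(1000*R.T@(np.array(P)-o["position"]),1))
    if jaw is not None: print("wz",np.radians((y-jaw+90)%180-90))
E
python3 -c "
from h import *
plan([.496,-.262,.26],7.4)"
```

```text
clock: 0.9
position: [0.4577, 0.2633, 0.3279]
ee_rot: [0.183, 0.983, 0.0, -0.0]
ft_force: [0.5, 0.6, -0.6]
grip_width: 0.998
t 0.9 pos [0.4577 0.2633 0.3279] jaw deg 68.87 tilt [0.0001 0.0003] F [ 0.5  0.6 -0.6] w 0.998 j [-0.79  0.08  0.2   1.61 -0.02  1.45  0.61]
tool mm [-225.  -476.2   67.8]
wz 1.07292266950649
```

```bash
python3 -m creep '[[0,0,0,-20,-44,0,0],[0,0,0,-20,-44,0,0],[0,0,0,-20,-44,0,0],[0,0,0,-20,-44,0,0],[0,0,0,-20,-44,0,0],[0,0,0,-20,-44,0,0],[0,0,0,-20,-44,0,0],[0,0,0,-20,-44,0,0]]';python3 -m creep '[[0,0,0.15,0,0,0,0],[0,0,0.15,0,0,0,0],[0,0,0.15,0,0,0,0],[0,0,0.15,0,0,0,0],[0,0,0.15,0,0,0,0],[0,0,0.15,0,0,0,0],[0,0,0.15,0,0,0,0],[0,0,0.023,0,0,0,0]]'
python3 -c "
from h import *
plan([.496,-.262,.25],7.4)"
```

```text
clock: 1.7
position: [0.4788, -0.1228, 0.3276]
ee_rot: [0.183, 0.983, 0.0, 0.0]
ft_force: [0.4, 0.3, 0.4]
grip_width: 0.995
clock: 2.5
position: [0.4791, -0.1208, 0.3274]
ee_rot: [0.661, 0.75, -0.0, -0.0]
ft_force: [0.7, -0.1, 0.3]
grip_width: 1.002
t 2.5 pos [ 0.4791 -0.1208  0.3274] jaw deg 7.21 tilt [-0.0004  0.0001] F [ 0.7 -0.1  0.3] w 1.002 j [-0.42 -0.02  0.58  1.71  0.01  1.45  0.28]
tool mm [-142.2   -1.    77.3]
wz -0.003367799661956292
```

```bash
python3 -m creep '[[0,0,0,-40,0,0,0],[0,0,0,-40,0,0,0],[0,0,0,-40,0,20,0],[0,0,0,-22,-1,30,0],[0,0,0,0,0,28,0],[0,0,0,0,0,0,0],[0,0,0,0,0,0,0]]'
python3 -c "
from h import *
plan([.496,-.262,.152],7.4)
p,d=camera('scene');cv2.imwrite('pics/s1.png',p[130:330,60:320].repeat(3,0).repeat(3,1))
p,d=camera('top');cv2.imwrite('pics/t1.png',p[165:285,300:460].repeat(4,0).repeat(4,1))
"
```

```text
clock: 3.2
position: [0.4967, -0.2613, 0.2501]
ee_rot: [0.659, 0.752, -0.0, -0.0]
ft_force: [0.3, 0.3, 1.0]
grip_width: 1.004
t 3.2 pos [ 0.4967 -0.2613  0.2501] jaw deg 7.54 tilt [-0.0005  0.0003] F [0.3 0.3 1. ] w 1.004 j [-0.22  0.22  0.72  1.68 -0.15  1.3   0.67]
tool mm [-0.6 -0.7 98.1]
wz 0.0023916773908826926
```

View pics/s1.png

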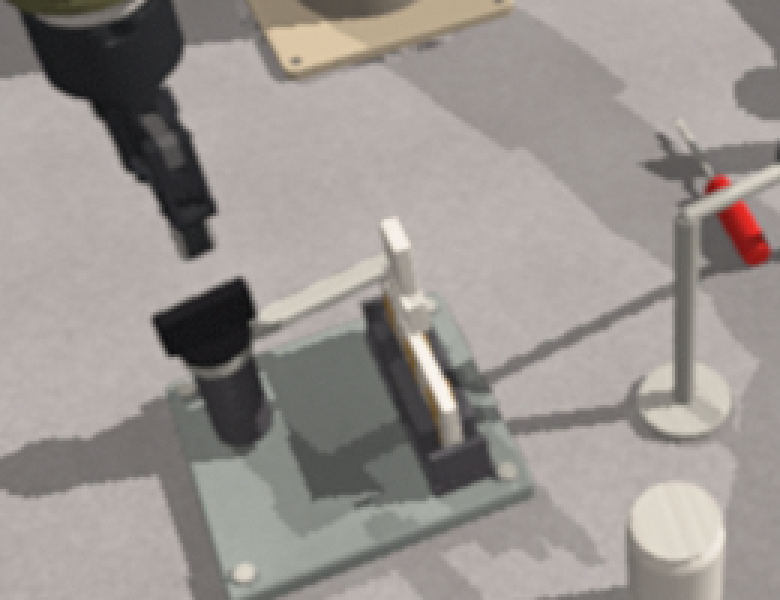

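View pics/t1.png

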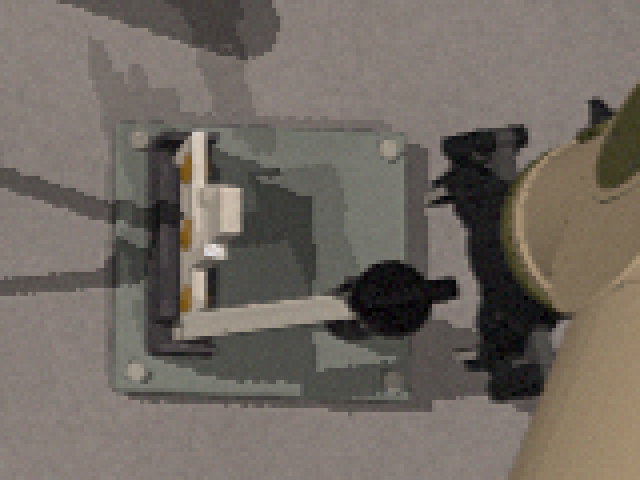

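```bash
python3 -c "
from h import *
for n in('top','scene'):
  m=camera_model(n)
  for P in([.4967,-.2613,.225],[.4967+.045,-.2555,.235],[.4967-.045,-.267,.235],[.496,-.262,.155]):
    c=np.array(m['R'])@P+m['t'];c=np.array(m['camera_matrix'])@c;print(n,P,c[:2]/c[2], (c[:2]/c[2]-np.array([300,165]))*4 if n=='top' else (c[:2]/c[2]-np.array([60,130]))*3)
"
```

```text
top [0.4967, -0.2613, 0.225] [411.14965716 233.60745718] [444.59862865 274.42982871]
top [0.5417, -0.2555, 0.235] [409.16627796 214.24003323] [436.66511184 196.96013291]
top [0.4517, -0.267, 0.235] [416.17634654 252.29578367] [464.70538615 349.18313467]
top [0.496, -0.262, 0.155] [401.68956377 237.07052899] [406.75825507 288.28211594]
scene [0.4967, -0.2613, 0.225] [117.77103266 203.7064668 ] [173.31309797 221.1194004 ]
scene [0.5417, -0.2555, 0.235] [126.0196193  214.64988042] [198.05885789 253.94964127]
scene [0.4517, -0.267, 0.235] [107.37034004 185.91713369] [142.11102013 167.75140107]
scene [0.496, -0.262, 0.155] [126.39618055 228.80912985] [199.18854164 296.42738954]
```

The pixel check agrees: the fingertips project to (198,254) in the scene crop and appear there. The jaws are above the knob, so I go down and grip it.

```bash
python3 -m creep '[[0,0,0,-1,-1,25,0],[0,0,0,0,0,25,0],[0,0,0,0,0,25,0],[0,0,0,0,0,13,0],[0,0,0,0,0,10,0],[0,0,0,0,0,0,100]]' 30; python3 -m creep '[[0,0,0,0,0,0,255],[0,0,0,0,0,0,255],[0,0,0,0,0,0,255],[0,0,0,0,0,0,255],[0,0,0,0,0,0,255],[0,0,0,0,0,0,255]]' 30
python3 -c "
from h import *
plan([.496,-.262,.152],7.4)"
```

```text
clock: 3.9
position: [0.4958, -0.2627, 0.1515]
ee_rot: [0.66, 0.751, -0.0, -0.0]
ft_force: [-0.6, -0.5, -0.3]
grip_width: 0.854
clock: 4.5
position: [0.4962, -0.263, 0.1522]
ee_rot: [0.66, 0.751, 0.0, 0.001]
ft_force: [2.0, 0.9, 5.3]
grip_width: 0.155
t 4.5 pos [ 0.4962 -0.263   0.1522] jaw deg 7.4 tilt [ 0.0013 -0.0001] F [2.  0.9 5.3] w 0.155 j [-0.18  0.32  0.7   1.79 -0.23  1.11  0.73]
tool mm [ 1.  -0.1  0.2]
wz 3.670613735329304e-05
```

```bash
python3 -m creep '[[0,0,-0.05,0,0,0,255],[0,0,-0.08,0,0,0,255],[0,0,-0.08,0,0,0,255],[0,0,-0.08,0,0,0,255],[0,0,-0.08,0,0,0,255],[0,0,-0.08,0,0,0,255],[0,0,-0.08,0,0,0,255],[0,0,-0.07,0,0,0,255]]' 40
python3 -c "
from h import *
plan([.496,-.263,.152],78.2)"
```

```text
clock: 5.3
position: [0.4961, -0.2631, 0.1522]
ee_rot: [0.407, 0.913, 0.0, 0.0]
ft_force: [0.3, 0.8, 6.2]
grip_width: 0.155
t 5.3 pos [ 0.4961 -0.2631  0.1522] jaw deg 41.95 tilt [ 0.001  -0.0001] F [0.3 0.8 6.2] w 0.155 j [-0.1   0.3   0.59  1.79 -0.19  1.1   1.29]
tool mm [0.1 0.  0.2]
wz -0.632737114019072
```

```bash
python3 -m creep '[[0,0,-0.09,0,0,0,255],[0,0,-0.1,0,0,0,255],[0,0,-0.1,0,0,0,255],[0,0,-0.1,0,0,0,255],[0,0,-0.1,0,0,0,255],[0,0,-0.08,0,0,0,255],[0,0,-0.05,0,0,0,255],[0,0,0,0,0,0,255]]'
python3 -c "
from h import *
plan([.496,-.263,.152],78.2);print(get_obs()['torque'])"
```

```text
clock: 6.1
position: [0.4959, -0.2633, 0.1522]
ee_rot: [0.11, 0.994, -0.0, 0.0]
ft_force: [-0.3, 0.4, 5.7]
grip_width: 0.158
t 6.1 pos [ 0.4959 -0.2633  0.1522] jaw deg 77.39 tilt [ 0.0009 -0.0004] F [-0.3  0.4  5.7] w 0.158 j [-0.02  0.29  0.5   1.78 -0.15  1.1   1.88]
tool mm [-0.   0.3  0.2]
wz -0.014128665230428742
[0.00268946 0.07980458 0.07299596]
```

```bash
python3 -m creep '[[0,0,-0.02,0,0,0,255],[0,0,-0.02,0,0,0,255],[0,0,-0.02,0,0,0,255],[0,0,0,0,0,0,255],[0,0,0,0,0,0,255],[0,0,0,0,0,0,255]]'
python3 -c "
from h import *
plan([.496,-.263,.152],78.2);print(get_obs()['torque'])"
```

```text
clock: 6.7
position: [0.4959, -0.2633, 0.1522]
ee_rot: [0.082, 0.997, 0.0, 0.001]
ft_force: [0.3, 1.7, 5.5]
grip_width: 0.16
t 6.7 pos [ 0.4959 -0.2633  0.1522] jaw deg 80.58 tilt [0.0013 0.0003] F [0.3 1.7 5.5] w 0.16 j [-0.01  0.29  0.49  1.78 -0.15  1.1   1.94]
tool mm [-0.   0.3  0.2]
wz 0.04150583942065392
[ 0.20732443 -0.03171719 -1.33450427]
```

The moment on the tool has risen to -1.3 N m, so the clamp is at its stop. I release the knob, rise and look.

```bash
python3 -m creep '[[0,0,0,0,0,0,0],[0,0,0,0,0,0,0],[0,0,0,0,0,0,0],[0,0,0,0,0,0,0],[0,0,0,0,0,0,0]]';python3 -m creep '[[0,0,0,0,0,-25,0],[0,0,0,0,0,-40,0],[0,0,0,0,0,-40,0],[0,0,0,0,0,-20,0],[0,0,0,0,0,0,0]]'
python3 -c "
from h import *
plan([.542,-.139,.26],88)
p,d=camera('scene');cv2.imwrite('pics/s2.png',p[130:330,60:320].repeat(3,0).repeat(3,1))
p,d=camera('top');cv2.imwrite('pics/t2.png',p[165:285,300:460].repeat(4,0).repeat(4,1));np.savez('pics/t2.npz',p=p,d=d)
X=cloud('top',d);m=(d>0)&(X[...,0]>.3)&(X[...,0]<.47)&(X[...,1]>-.35)&(X[...,1]<-.18)&(X[...,2]>.095)&(X[...,2]<.125)&(p.max(-1)>80)
v,u=np.nonzero(m);q=np.array([ray('top',a,b,.114) for a,b in zip(u,v)]);print(rect(q),m.sum())
"
```

```text
clock: 7.2
position: [0.4956, -0.2628, 0.1514]
ee_rot: [0.081, 0.997, 0.0, -0.0]
ft_force: [0.3, -0.5, 0.9]
grip_width: 0.988
clock: 7.7
position: [0.4968, -0.2636, 0.2799]
ee_rot: [0.081, 0.997, -0.0, 0.003]
ft_force: [0.4, -0.4, -1.4]
grip_width: 1.0
t 7.7 pos [ 0.4968 -0.2636  0.2799] jaw deg 80.72 tilt [ 0.0052 -0.0014] F [ 0.4 -0.4 -1.4] w 1.0 j [-0.04  0.18  0.51  1.62 -0.09  1.35  1.89]
tool mm [-24.4 130.3  19.9]
wz -0.12700764509784673
(array([ 412.7, -244.6]), array([ 19.5, 113.3]), 78.3) 321
```

View pics/s2.png

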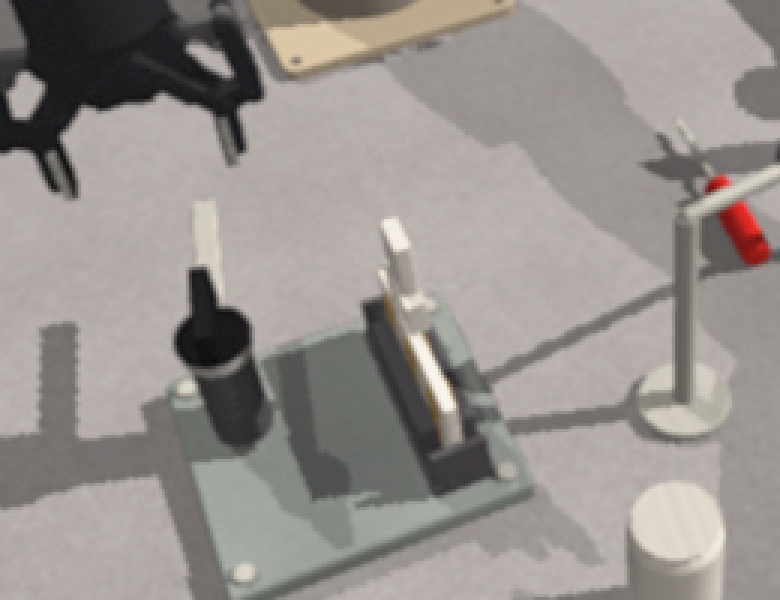

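View pics/t2.png

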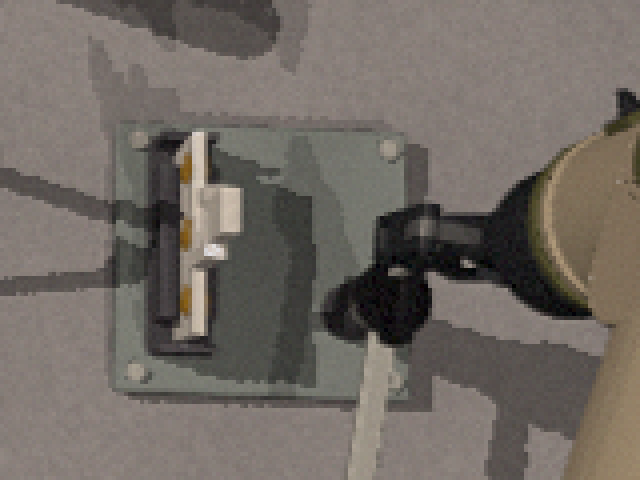

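The scene crop shows the arm swung back past the knob at (205,230). The top-view measurement puts it at 168.3° in the world, which is a joint of about 1.40. The carrier is still in its slot, so I go to the tab.

```bash
python3 -m creep '[[0,0,-0.127,0,0,0,0],[0,0,0,-13,42,0,0],[0,0,0,-14,42,0,0],[0,0,0,-14,42,10,0],[0,0,0,0,0,0,0],[0,0,0,0,0,0,0]]'
python3 -c "
from h import *
plan([.5425,-.139,.189],88)
p,d=camera('scene');cv2.imwrite('pics/s3.png',p[130:330,60:320].repeat(3,0).repeat(3,1))
"
```

```text
clock: 8.4
position: [0.5406, -0.1372, 0.2648]
ee_rot: [0.016, 1.0, 0.0, -0.002]
ft_force: [0.1, 0.2, -0.2]
grip_width: 0.995
t 8.4 pos [ 0.5406 -0.1372  0.2648] jaw deg 88.15 tilt [-0.0031  0.0001] F [ 0.1  0.2 -0.2] w 0.995 j [-0.18  0.18  0.4   1.65 -0.07  1.33  1.77]
tool mm [-2.1 -1.7 75.8]
wz 0.002683536402556428
```

View pics/s3.png

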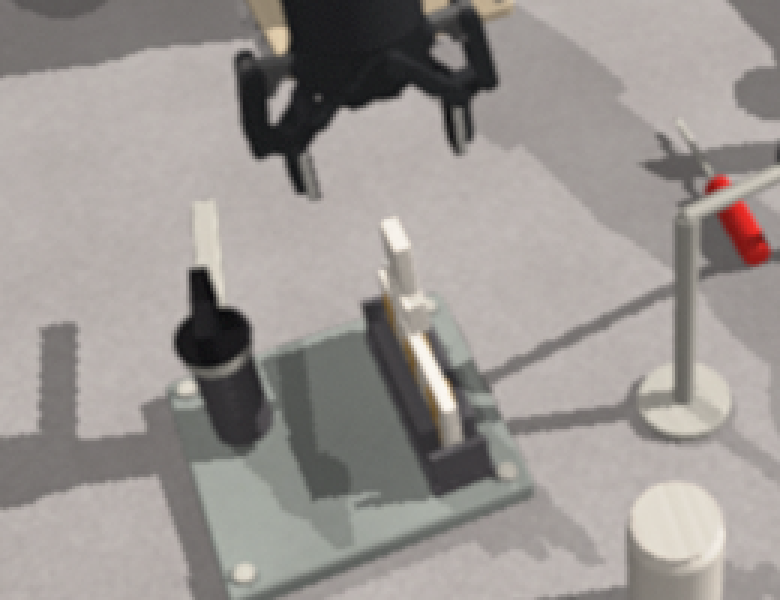

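```bash
python3 -m creep '[[0,0,0,-2,-2,20,0],[0,0,0,0,0,22,0],[0,0,0,0,0,20,0],[0,0,0,0,0,14,0],[0,0,0,0,0,0,0],[0,0,0,0,0,0,120],[0,0,0,0,0,0,180]]' 30; python3 -m creep '[[0,0,0,0,0,0,255],[0,0,0,0,0,0,255],[0,0,0,0,0,0,255],[0,0,0,0,0,0,255],[0,0,0,0,0,0,255],[0,0,0,0,0,0,255]]' 50
python3 -c "
from h import *
plan([.5425,-.139,.189],88)"
```

```text
clock: 9.15
position: [0.5435, -0.1409, 0.1917]
ee_rot: [0.018, 1.0, -0.0, 0.001]
ft_force: [-0.7, 0.1, -0.1]
grip_width: 0.69
clock: 9.75
position: [0.5433, -0.1405, 0.191]
ee_rot: [0.017, 1.0, 0.0, 0.0]
ft_force: [0.6, 1.2, 4.0]
grip_width: 0.134
t 9.75 pos [ 0.5433 -0.1405  0.191 ] jaw deg 88.01 tilt [0.001  0.0001] F [0.6 1.2 4. ] w 0.134 j [-0.17  0.24  0.4   1.74 -0.1   1.18  1.79]
tool mm [0.9 1.4 2. ]
wz 0.00020640708787220054
```

```bash
python3 -m creep '[[0,0,0,0,0,-8,255],[0,0,0,0,0,-15,255],[0,0,0,0,0,-20,255],[0,0,0,0,0,-20,255],[0,0,0,0,0,-25,255],[0,0,0,0,0,-22,255],[0,0,0,0,0,0,255]]'
python3 -c "
from h import *
plan([.463,-.139,.30],95.6)
p,d=camera('scene');cv2.imwrite('pics/s4.png',p[130:330,60:320].repeat(3,0).repeat(3,1))
"
```

```text
clock: 10.45
position: [0.5437, -0.1409, 0.3034]
ee_rot: [0.018, 1.0, -0.0, 0.002]
ft_force: [0.7, -0.3, -3.1]
grip_width: 0.136
t 10.45 pos [ 0.5437 -0.1409  0.3034] jaw deg 87.99 tilt [ 0.0038 -0.0003] F [ 0.7 -0.3 -3.1] w 0.136 j [-0.18  0.17  0.41  1.58 -0.07  1.4   1.76]
tool mm [80.8 -1.   3.1]
wz -0.13278442208380756
```

View pics/s4.png

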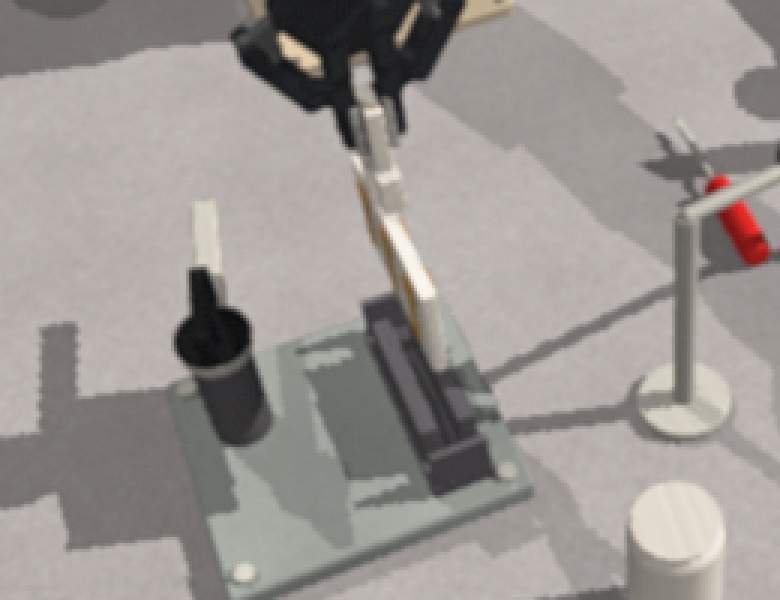

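The carrier is held upright, with the tab at (372,130) and the plate clear of the slot. The clamp arm is still open at (205,225). I move back, turn and go left.

```bash
python3 -m creep '[[0,0,0,15,0,0,255],[0,0,0,25,0,0,255],[0,0,0,26,0,0,255],[0,0,0,15,0,0,255],[0,0,-0.04,0,0,0,255],[0,0,-0.05,0,0,0,255],[0,0,-0.043,0,0,0,255],[0,0,0,0,0,0,255]]'
python3 -c "
from h import *
plan([.463,.2185,.30],95.6)
"
```

```text
clock: 11.3
position: [0.4613, -0.1375, 0.2992]
ee_rot: [-0.049, 0.999, 0.0, -0.001]
ft_force: [-0.9, 0.2, -2.9]
grip_width: 0.134
t 11.3 pos [ 0.4613 -0.1375  0.2992] jaw deg 95.67 tilt [-0.0024  0.0003] F [-0.9  0.2 -2.9] w 0.134 j [-0.2  -0.03  0.39  1.78  0.01  1.39  1.86]
tool mm [-36.8 354.1  -0.7]
wz 0.0012015971925133288
```

```bash
python3 -m creep '[[0,0,0,-1,20,0,255],[0,0,0,-3,35,0,255],[0,0,0,-4,40,0,255],[0,0,0,-4,40,0,255],[0,0,0,-4,40,0,255],[0,0,0,-4,40,0,255],[0,0,0,-4,40,0,255],[0,0,0,-4,40,0,255]]';python3 -m creep '[[0,0,0,-3,35,0,255],[0,0,0,-3,24,0,255],[0,0,0,0,0,0,255],[0,0,0,0,0,0,255],[0,0,0,0,0,0,255]]'
python3 -c "
from h import *
plan([.53,.2185,.278],95.6)
p,d=camera('scene');cv2.imwrite('pics/s5.png',p[70:270,220:480].repeat(3,0).repeat(3,1));np.savez('pics/s5.npz',p=p,d=d)
p,d=camera('top');cv2.imwrite('pics/t5.png',p[130:300,120:320].repeat(4,0)[:600].repeat(4,1));np.savez('pics/t5.npz',p=p,d=d)
"
```

```text
clock: 12.1
position: [0.4603, 0.1601, 0.2996]
ee_rot: [-0.048, 0.999, -0.0, -0.001]
ft_force: [0.4, 0.6, -2.4]
grip_width: 0.131
clock: 12.6
position: [0.4613, 0.2168, 0.3001]
ee_rot: [-0.048, 0.999, -0.0, -0.0]
ft_force: [-0.1, -0.6, -2.1]
grip_width: 0.13
t 12.6 pos [0.4613 0.2168 0.3001] jaw deg 95.51 tilt [-0.0008 -0.0008] F [-0.1 -0.6 -2.1] w 0.13 j [-0.55  0.06  0.02  1.69 -0.    1.39  1.14]
tool mm [-68.6  -4.9  22. ]
wz -0.0015364107298395803
```

View pics/s5.png

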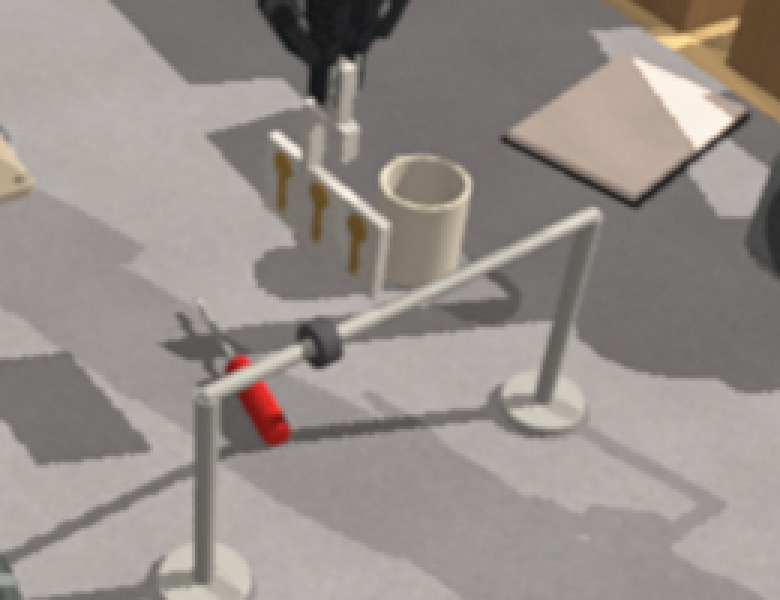

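View pics/t5.png

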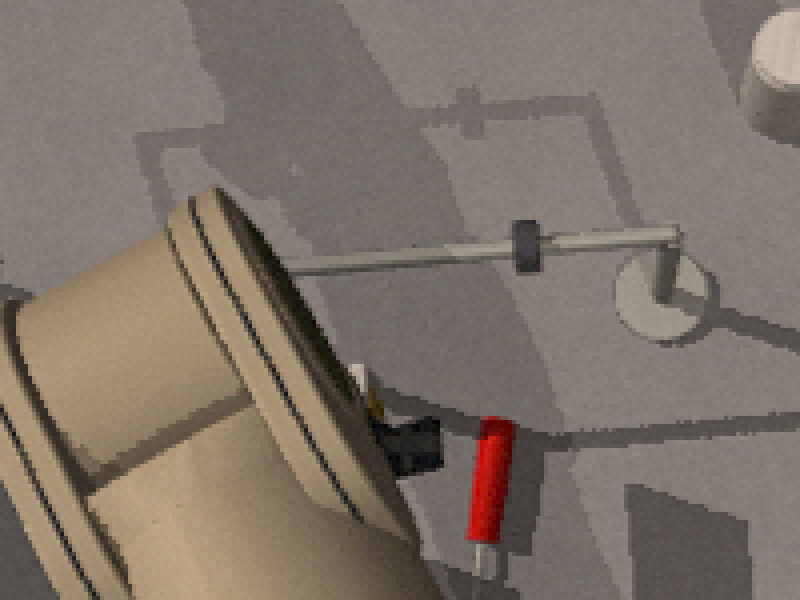

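```bash
python3 - <<'E'
from h import *
f=np.load("pics/s5.npz");p,d=f["p"],f["d"];X=cloud("scene",d);Z=X[...,2]
b=(d>0)&(X[...,1]>.15)&(X[...,1]<.26)&(X[...,0]>.36)&(X[...,0]<.57)&(Z>.12)&(Z<.33)&(p.max(-1)>70)
q=X[b];print(len(q))
th=np.radians(5.6);ex=np.array([np.cos(th),np.sin(th)]);ey=np.array([-np.sin(th),np.cos(th)])
x=q[:,:2]@ex;y=q[:,:2]@ey
print("TCP",np.array([.4613,.2168])@ex,np.array([.4613,.2168])@ey,"rail x",np.array([.6001,.2])@ex,"collar",np.array([.607,.117])@ey)
for z in np.arange(.13,.33,.01):
    s=abs(q[:,2]-z)<.005
    if s.sum()>3: print(round(z,3),s.sum(),"x",np.round(np.percentile(x[s],[2,98]),4),"y",np.round(np.percentile(y[s],[2,98]),4))
E
```

```text
1633
TCP 0.4802543722794023 0.17075030865716534 rail x 0.6167525426809267 collar 0.05720878564407053
0.14 58 x [0.4194 0.5501] y [0.1658 0.1693]
0.15 138 x [0.418 0.553] y [0.1643 0.1727]
0.16 140 x [0.4174 0.5522] y [0.1641 0.1729]
0.17 145 x [0.4174 0.5519] y [0.1635 0.1729]
0.18 147 x [0.4155 0.5526] y [0.164  0.1728]
0.19 154 x [0.4149 0.5519] y [0.1638 0.1746]
0.2 159 x [0.4184 0.5517] y [0.1631 0.1715]
0.21 210 x [0.4182 0.5504] y [0.1641 0.1772]
0.22 26 x [0.4596 0.4688] y [0.1632 0.179 ]
0.23 25 x [0.4582 0.468 ] y [0.1639 0.1767]
0.24 46 x [0.4575 0.5056] y [0.1643 0.177 ]
0.25 53 x [0.4591 0.5068] y [0.1638 0.1787]
0.26 90 x [0.4596 0.5056] y [0.1628 0.1767]
0.27 37 x [0.4696 0.5012] y [0.1643 0.176 ]
0.28 40 x [0.4772 0.4977] y [0.1572 0.1851]
0.29 52 x [0.4889 0.4973] y [0.1584 0.1883]
0.3 53 x [0.4873 0.4966] y [0.158  0.1908]
0.31 50 x [0.4853 0.4973] y [0.1589 0.1883]
0.32 8 x [0.4927 0.4955] y [0.1584 0.2075]
```

```bash
python3 -m creep '[[0,0,0,-15,0,11,255],[0,0,0,-25,0,11,255],[0,0,0,-20,0,0,255],[0,0,0,-10,0,0,255],[0,0,0,0,0,0,255],[0,0,0,0,0,0,255]]'
python3 -c "
from h import *
plan([.594,.226,.278],95.6)
p,d=camera('scene');cv2.imwrite('pics/s6.png',p[110:230,280:440].repeat(5,0).repeat(5,1));np.savez('pics/s6.npz',p=p,d=d)
"
```

```text
clock: 13.3
position: [0.5304, 0.2247, 0.2788]
ee_rot: [-0.049, 0.999, 0.0, -0.0]
ft_force: [-0.3, 0.2, -3.0]
grip_width: 0.134
t 13.3 pos [0.5304 0.2247 0.2788] jaw deg 95.61 tilt [-0.0002  0.0002] F [-0.3  0.2 -3. ] w 0.134 j [-0.52  0.21  0.05  1.57 -0.01  1.37  1.2 ]
tool mm [-63.4  -4.9   0.8]
wz 0.0001908481699831994
```

View pics/s6.png

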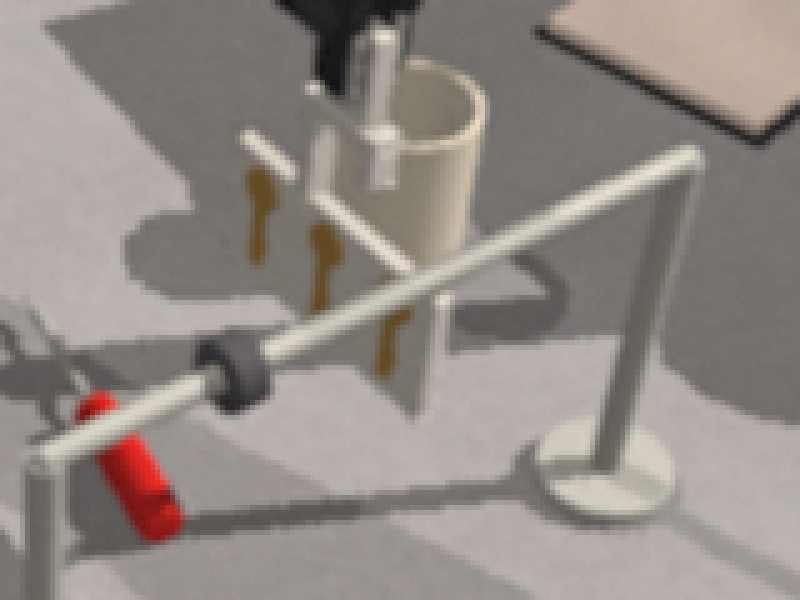

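The plate's front corner at (410,270) is under the rail, and the lip at (380,160) is behind it. I carry on forward.

```bash
python3 -m creep '[[0,0,0,-10,0,0,255],[0,0,0,-12,0,0,255],[0,0,0,-12,0,0,255],[0,0,0,-12,0,0,255],[0,0,0,-10,0,0,255],[0,0,0,-8,0,0,255],[0,0,0,0,0,0,255],[0,0,0,0,0,0,255]]'
python3 -c "
from h import *
plan([.594,.226,.252],95.6)
p,d=camera('scene');cv2.imwrite('pics/s7.png',p[110:230,280:440].repeat(5,0).repeat(5,1));np.savez('pics/s7.npz',p=p,d=d)
"
```

```text
clock: 14.15
position: [0.5944, 0.2312, 0.2785]
ee_rot: [-0.049, 0.999, 0.0, -0.0]
ft_force: [-0.6, -0.2, -3.2]
grip_width: 0.132
t 14.15 pos [0.5944 0.2312 0.2785] jaw deg 95.63 tilt [-0.0003  0.    ] F [-0.6 -0.2 -3.2] w 0.132 j [-0.49  0.35  0.07  1.4  -0.02  1.4   1.24]
tool mm [ 0.9 -5.1 26.5]
wz 0.000488699768811182
```

View pics/s7.png

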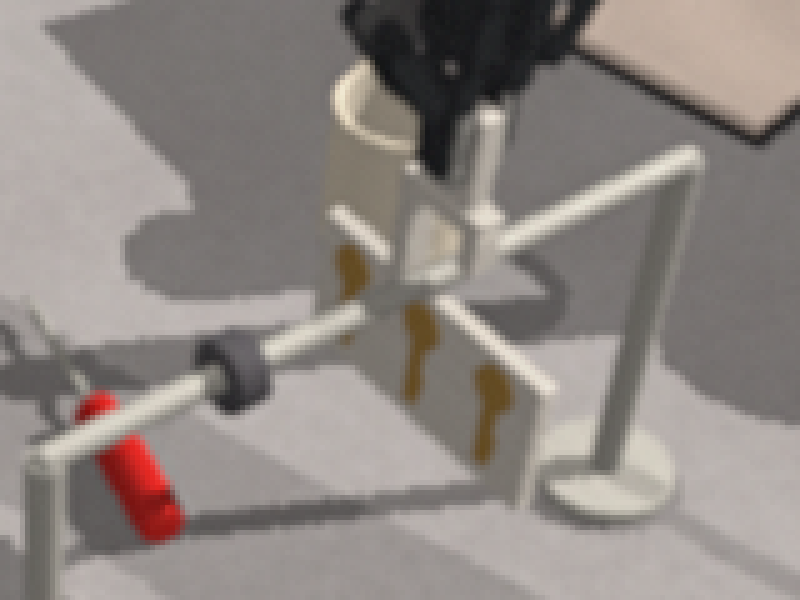

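```bash
python3 -m creep '[[0,0,0,0,0,6,255],[0,0,0,0,0,6,255],[0,0,0,0,0,5,255],[0,0,0,0,0,3,255],[0,0,0,0,0,0,255],[0,0,0,0,0,0,255]]'
python3 -m creep '[[0,0,0,0,0,1,255],[0,0,0,0,0,1,255],[0,0,0,0,0,1,255],[0,0,0,0,0,1,255],[0,0,0,0,0,0,255]]'
python3 -m creep '[[0,0,0,0,0,1,255],[0,0,0,0,0,0,255],[0,0,0,0,0,0,255]]'
```

```text
clock: 14.8
position: [0.5945, 0.2311, 0.2587]
ee_rot: [-0.049, 0.999, 0.0, 0.0]
ft_force: [0.0, 0.1, -2.6]
grip_width: 0.131
clock: 15.3
position: [0.5945, 0.2311, 0.2544]
ee_rot: [-0.049, 0.999, -0.0, -0.0]
ft_force: [0.3, 0.3, -2.6]
grip_width: 0.131
clock: 15.6
position: [0.5945, 0.2311, 0.2536]
ee_rot: [-0.049, 0.999, 0.0, 0.0]
ft_force: [-0.9, -0.4, -3.0]
grip_width: 0.133
```

```bash
python3 -m creep '[[0,0,0,0,0,1,255],[0,0,0,0,0,0,255],[0,0,0,0,0,0,255]]'
python3 -m creep '[[0,0,0,0,0,1,255],[0,0,0,0,0,0,255],[0,0,0,0,0,0,255]]'
```

```text
clock: 15.9
position: [0.5945, 0.2311, 0.2526]
ee_rot: [-0.049, 0.999, 0.0, -0.0]
ft_force: [0.5, 0.1, -3.4]
grip_width: 0.13
clock: 16.2
position: [0.5946, 0.2311, 0.252]
ee_rot: [-0.049, 0.999, 0.0, 0.0]
ft_force: [-0.4, -0.2, 0.9]
grip_width: 0.131
```

```bash
python3 -m creep '[[0,0,0,0,0,0.5,255],[0,0,0,0,0,0,255],[0,0,0,0,-6,0,255],[0,0,0,0,-10,0,255],[0,0,0,0,-12,0,255],[0,0,0,0,-12,0,255],[0,0,0,0,-10,0,255],[0,0,0,0,0,0,255]]'
python3 -m creep '[[0,0,0,0,-8,0,255],[0,0,0,0,-10,0,255],[0,0,0,0,-8,0,255],[0,0,0,0,-4,0,255],[0,0,0,0,0,0,255],[0,0,0,0,0,0,255]]'
python3 -c "
from h import *
plan([.594,.226,.252],95.6)
p,d=camera('scene');cv2.imwrite('pics/s8.png',p[110:230,260:420].repeat(5,0).repeat(5,1));np.savez('pics/s8.npz',p=p,d=d)
p,d=camera('top');cv2.imwrite('pics/t8.png',p[150:250,200:300].repeat(6,0).repeat(6,1));np.savez('pics/t8.npz',p=p,d=d)
"
```

```text
clock: 17.0
position: [0.6001, 0.179, 0.2518]
ee_rot: [-0.048, 0.999, -0.0, 0.001]
ft_force: [-0.1, -3.8, 6.3]
grip_width: 0.131
clock: 17.6
position: [0.6028, 0.1509, 0.2518]
ee_rot: [-0.049, 0.999, 0.0, 0.001]
ft_force: [-0.0, 1.5, 6.4]
grip_width: 0.135
t 17.6 pos [0.6028 0.1509 0.2518] jaw deg 95.59 tilt [0.0014 0.0001] F [-0.   1.5  6.4] w 0.135 j [-0.4   0.32  0.1   1.49 -0.03  1.33  1.37]
tool mm [ 1.5 75.6 -0.2]
wz -0.0002280380532044555
```

View pics/s8.png

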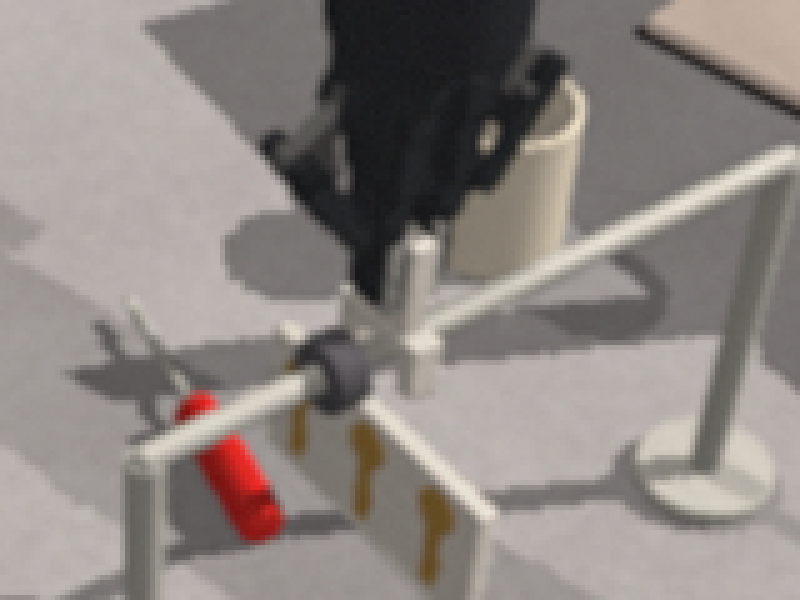

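View pics/t8.png

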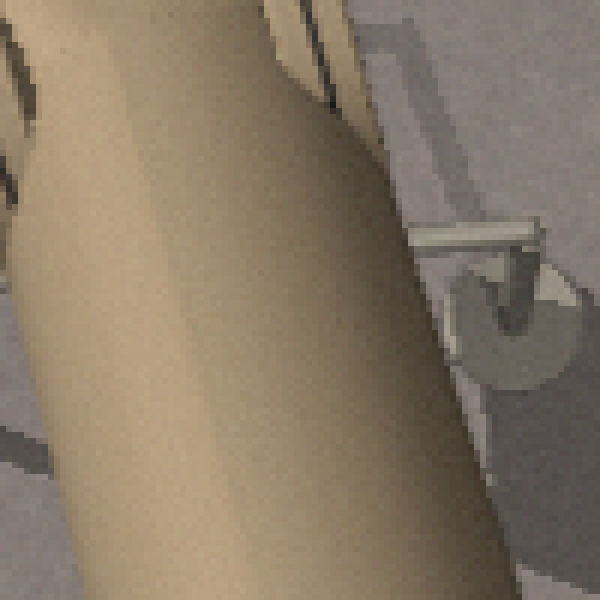

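Carrier just left of the collar (collar at (335,370), hook at (395,350) in the crop), about 15–19 mm short of contact. I creep in and watch the sideways force.

```bash
python3 -m creep '[[0,0,0,0,-3,0,255],[0,0,0,0,-4,0,255],[0,0,0,0,-3,0,255],[0,0,0,0,-1,0,255],[0,0,0,0,0,0,255]]'
python3 -m creep '[[0,0,0,0,-1.5,0,255],[0,0,0,0,-1.5,0,255],[0,0,0,0,0,0,255]]'
python3 -m creep '[[0,0,0,0,-1,0,255],[0,0,0,0,-1,0,255],[0,0,0,0,0,0,255]]'
```

```text
clock: 18.2
position: [0.6037, 0.1411, 0.2518]
ee_rot: [-0.049, 0.999, 0.001, 0.001]
ft_force: [0.3, 4.6, 6.2]
grip_width: 0.136
clock: 18.5
position: [0.604, 0.1382, 0.2518]
ee_rot: [-0.049, 0.999, 0.001, 0.001]
ft_force: [-0.5, 4.2, 6.4]
grip_width: 0.131
clock: 18.8
position: [0.6041, 0.1369, 0.2518]
ee_rot: [-0.05, 0.999, 0.001, 0.001]
ft_force: [-0.8, 6.4, 5.8]
grip_width: 0.132
```

```bash
python3 -m creep '[[0,0,0,0,-1,0,255],[0,0,0,0,0,0,255],[0,0,0,0,0,0,255]]'
python3 -m creep '[[0,0,0,0,-1,0,255],[0,0,0,0,0,0,255],[0,0,0,0,0,0,255]]'
```

```text
clock: 19.1
position: [0.6041, 0.1368, 0.2519]
ee_rot: [-0.05, 0.999, 0.002, 0.001]
ft_force: [0.9, 8.9, 5.0]
grip_width: 0.135
clock: 19.4
position: [0.6041, 0.1367, 0.2519]
ee_rot: [-0.05, 0.999, 0.002, 0.001]
ft_force: [1.1, 11.1, 5.0]
grip_width: 0.137
```

Contact with the collar: the tool has stalled while the sideways force rose to 11 N. I ease off, then release.

```bash
python3 -m creep '[[0,0,0,0,1,0,255],[0,0,0,0,1.2,-0.5,255],[0,0,0,0,0,0,255],[0,0,0,0,0,0,255]]'
python3 -m creep '[[0,0,0,0,0,0,215],[0,0,0,0,0,0,200],[0,0,0,0,0,0,180],[0,0,0,0,0,0,150],[0,0,0,0,0,0,150],[0,0,0,0,0,0,150]]' 20
python3 -c "
from h import *
plan([.594,.226,.252],95.6)
p,d=camera('scene');cv2.imwrite('pics/s9.png',p[110:230,260:420].repeat(5,0).repeat(5,1))
"
```

```text
clock: 19.8
position: [0.6041, 0.1369, 0.2519]
ee_rot: [-0.05, 0.999, 0.001, 0.001]
ft_force: [1.1, 6.7, 3.4]
grip_width: 0.135
clock: 20.4
position: [0.6039, 0.1355, 0.2515]
ee_rot: [-0.049, 0.999, -0.0, -0.0]
ft_force: [0.1, 0.5, -0.1]
grip_width: 0.413
t 20.4 pos [0.6039 0.1355 0.2515] jaw deg 95.61 tilt [-0.0001 -0.0002] F [ 0.1  0.5 -0.1] w 0.413 j [-0.38  0.32  0.11  1.49 -0.03  1.33  1.4 ]
tool mm [ 1.  91.  -0.5]
wz 0.00016345932785963554
```

View pics/s9.png

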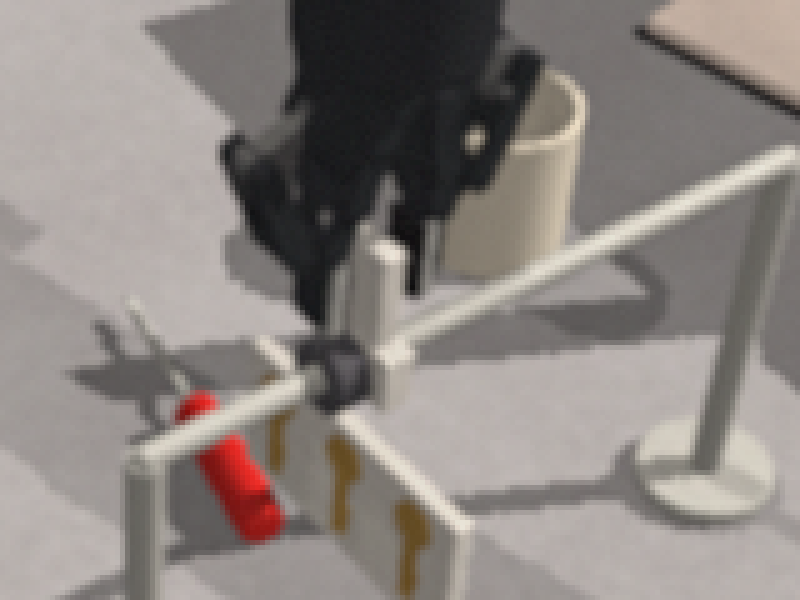

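The carrier hangs free against the collar, with the jaws open on either side of the tab at (385,290). I rise clear.

```bash
python3 -m creep '[[0,0,0,0,0,-10,150],[0,0,0,0,0,-20,150],[0,0,0,0,0,-30,150],[0,0,0,0,0,-40,150],[0,0,0,20,0,-40,150],[0,0,0,40,0,0,150],[0,0,0,45,0,0,150],[0,0,0,45,0,0,150]]'
python3 -m creep '[[0,0,0,40,0,0,150],[0,0,0,0,0,0,150],[0,0,0,0,0,0,150],[0,0,0,0,0,0,150],[0,0,0,0,0,0,150],[0,0,0,0,0,0,150],[0,0,0,0,0,0,150],[0,0,0,0,0,0,150]]'
python3 - <<'E'
from h import *
p,d=camera('scene');cv2.imwrite('pics/s10.png',p);X=cloud('scene',d)
p2,d2=camera('top');cv2.imwrite('pics/t10.png',p2)
th=np.radians(5.6);ex=np.array([np.cos(th),np.sin(th)]);ey=np.array([-np.sin(th),np.cos(th)])
b=(d>0)&(X[...,1]>.06)&(X[...,1]<.2)&(X[...,0]>.5)&(X[...,0]<.72)&(X[...,2]>.08)&(X[...,2]<.29)&(p.max(-1)>90)
q=X[b];x=q[:,:2]@ex;y=q[:,:2]@ey
print("rail x",.6168,"collar y ~.057-.061")
for z in np.arange(.09,.28,.01):
    s=abs(q[:,2]-z)<.005
    if s.sum()>3: print(round(z,3),s.sum(),"x",np.round(np.percentile(x[s],[2,98]),4),"y",np.round(np.percentile(y[s],[2,50,98]),4))
E
```

```text
clock: 21.25
position: [0.4531, 0.1208, 0.3924]
ee_rot: [-0.049, 0.999, 0.0, 0.001]
ft_force: [0.2, 0.2, 0.4]
grip_width: 0.413
clock: 22.05
position: [0.415, 0.1172, 0.3914]
ee_rot: [-0.049, 0.999, -0.0, -0.0]
ft_force: [1.0, -0.2, 0.1]
grip_width: 0.413
rail x 0.6168 collar y ~.057-.061
0.09 41 x [0.5518 0.6716] y [0.0731 0.0745 0.0759]
0.1 131 x [0.5551 0.6887] y [0.0719 0.0739 0.0798]
0.11 143 x [0.5572 0.6886] y [0.0709 0.0736 0.0784]
0.12 146 x [0.5623 0.6883] y [0.0705 0.0735 0.0803]
0.13 135 x [0.5712 0.6881] y [0.0709 0.0734 0.0798]
0.14 143 x [0.5534 0.6882] y [0.0707 0.0735 0.0798]
0.15 161 x [0.5507 0.6874] y [0.0706 0.0734 0.081 ]
0.16 245 x [0.5526 0.6867] y [0.0715 0.0759 0.0827]
0.19 22 x [0.6127 0.6405] y [0.0564 0.0732 0.0852]
0.2 183 x [0.612  0.6407] y [0.003  0.0712 0.1369]
0.21 183 x [0.5935 0.6401] y [0.0048 0.0721 0.1342]
0.22 87 x [0.593  0.6395] y [0.0685 0.0736 0.0842]
0.23 49 x [0.6028 0.6305] y [0.071  0.0728 0.0846]
0.24 62 x [0.6013 0.6313] y [0.0716 0.0733 0.0832]
0.25 54 x [0.6026 0.631 ] y [0.0713 0.0734 0.0821]
0.26 89 x [0.6004 0.6297] y [0.0718 0.0764 0.084 ]
```

View pics/s10.png

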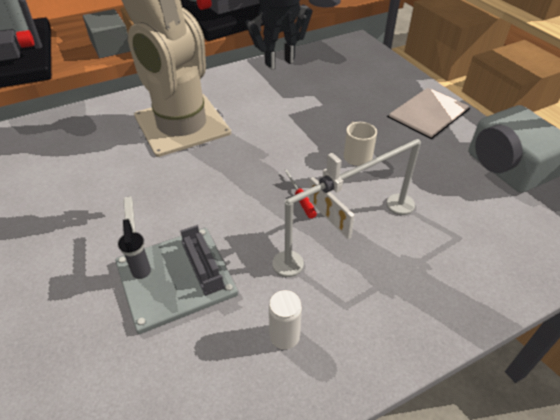

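View pics/t10.png

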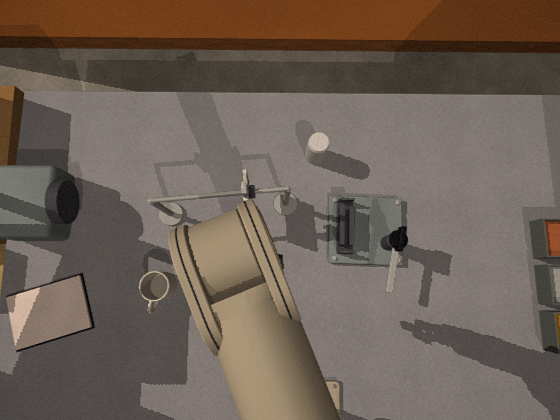

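The carrier hangs upright beside the collar at (330,190) in the scene picture. The clamp arm is open at (128,215) and the bystanders are where they started. I hand in.

```bash
python3 -c "
from h import *
plan([.5,0,.3]);print(hand_in())"
```

```text
t 22.15 pos [0.4149 0.1171 0.3915] jaw deg 95.62 tilt [-0.0002 -0.    ] F [ 0.8 -0.1  0.6] w 0.41 j [-0.44 -0.14  0.05  1.7   0.01  1.59  1.28]
tool mm [ -73.2 -124.9   91.5]
the job is handed in; nothing more can be done
None
```

The carrier is hanging on the rail against the collar with the clamp fully open, and I handed the job in at 22 s of the 67 s allowed. No verdict was reported.

1. **Clamp:** I turned the knob anticlockwise until the moment rose at its stop, with the carrier still in its slot. From the top camera the arm measured a joint angle of about 1.40 rad, and it was still open in the last pictures.
2. **Hooking:** I lifted the carrier out, brought it in from the robot's side of the rail and lowered it until the rail took its weight. The hook was then about 110–115 mm left of the collar.
3. **Sliding:** I slid it along the rail until the tool stalled against the collar and the side force rose to about 11 N. Then I eased off, released it and backed the arm away.

**Last checks:**
- The carrier was upright, with its hook centred on the rail to within a few millimetres.
- The hook point was about 15–18 mm from the collar's centre; touching is 15 mm and the limit is 25 mm.
- The arm was clear and touching nothing.
- The oil can, mug and screwdriver looked unmoved in both pictures; I did not measure their positions.

**Disagreement:** the two cameras differed by 4–7 mm in x for most points, and by more for the knob. I used averages or positions relative to one camera. The forces when gripping, lowering and touching the collar agreed with those positions.

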